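# Open the purged dry box and hold its lid

## Task

Get the dry box ready for someone to take the boards out: first turn the gas valve lever on its right side half open (45 degrees, midway between shut and fully open) so that dry gas flows before the lid is lifted. Then, before touching the wing catch, tug the lid up by its bar handle to find out whether the catch still holds it; if it does, do not force it but turn the wing anticlockwise to its stop. Finally raise the lid by the bar handle to about 45 degrees, half-way to upright, and finish while still holding it there; disturb nothing else on the bench.

Things in the scene. Friction and masses are not known exactly. Their poses are not given: they have to be found in the camera images.
- dry_box: dry box for boards, fixed: grey case 180 mm deep (x), 240 wide (y), 80 high; framed clear lid, top at 90 mm. Origin: centre of its underside, x to its back (hinge side), y to its left, z up; its front (-x) faces the robot, turned up to 0.2 rad. Along its right side, 165 mm from the origin, lies a gas cartridge (top at 66 mm) with a brass ball valve at its front end and a tube into the case
- valve_axis (a point): point on the upright axis about which the valve lever turns, 78 mm above the bench
- gas_valve (a joint): angle of the valve lever, rad: 0 shut, the lever then points to the box's right (its -y); 1.571 fully open, the lever then points to the box's front (its -x). It grows clockwise seen from above and stays where it is left; turning it takes about 0.12 N m
- valve_grip (a point): point in the black sleeve of the valve lever, on its centre line 50 mm from the axis, 78 mm above the bench. The sleeve is 12 mm wide, 18 mm high (66 to 84 mm above the bench) and 48 mm long (24 to 72 mm from the axis), with free space below and beside it
- lid_hinge (a point): middle of the lid's hinge line, which runs along the box's y at its back rim, 84 mm above the bench
- lid (a joint): angle of the lid, rad: 0 shut, pi/2 upright; it grows as the front edge rises. The lid weighs about 0.4 kg in all (2 to 3 N at the handle) and falls shut by itself when let go. With the catch engaged it still has play and stops dead at about 0.03 rad (5 mm at the handle); with the catch free it goes on up
- lid_handle: black round grip of the bar handle on the lid's front rail: 14 mm thick, 76 mm long, along the box's y, between two posts; it turns freely on its own axis, so the lid can swing while the hand keeps its attitude. Origin at its middle: 34 mm above the lid's top, 40 mm left of the box's centre line, 150 mm in front of the hinge line and 40 mm above it (radius 155 mm)
- catch (a joint): angle of the quarter-turn wing catch on the lid's front rail, rad: 0 the wing lies along the box's x, the tongue below the lid fully under the striker; 1.571 is the stop, wing along the box's y, tongue free. Grows anticlockwise seen from above, stays where left, takes about 0.06 N m. Found part turned, anywhere from 0.3 to 1.4; it may hold or not: only a tug tells
- catch_grip (a point): middle of the wing, on the axis of the catch, 20 mm above the lid's top; rides on the lid. The wing is 46 mm long, 10 mm thick and stands from 6 to 30 mm above the lid's top, on a disc of 32 mm diameter
- catch_end (a point): end of the wing, 23 mm from the axis of the catch, 20 mm above the lid's top (towards the box's front when the catch is at 0)
- multimeter: yellow multimeter, 135 x 69 x 43 mm, loose bystander left of the box; origin at the centre of its underside
- kapton_roll: roll of amber tape, 63 mm across, 19 mm high, loose bystander at the back left; origin at the centre of its underside
- tweezers: steel tweezers, 128 x 12 x 7 mm, loose bystander in front of the box; origin at the centre of its underside
- flux_syringe: amber syringe, 118 x 22 x 15 mm, loose bystander in front of the box; origin at the centre of its underside
- open_phone: opened phone, 136 x 66 x 8 mm, loose bystander at the right; origin at the centre of its underside
- paste_tin: round tin, 47 mm across, 20 mm high, loose bystander at the right; origin at the centre of its underside

How it is judged:
By the outcome, as a careful person would: the job done as asked, in the order asked, and still so for the second after the job is handed in, while the arm keeps its last pose, push and grip.
It also fails if it takes over 64 s, if anything falls off the work surface, if the arm or the gripper's body presses on something with over 40 N, if the wrist force passes 120 N, or if a joint passes its speed limit or range.

## Robot

A 7-joint arm with a two-finger parallel gripper is mounted at the origin on a cart in front of the work surface, level with it; the furniture and walls round the work are solid. World frame = base frame: x ahead of the robot, y to its left, z up, the work surface at z = 0. Lengths are in mm, angles in rad, forces in N, time in s.
With the tool pointing down it reaches from about 400 to 875 mm from the base axis. Payload 4.4 kg.
Tool frame: the origin (TCP) lies midway between the tips of the shut fingers; the grasp point (between the pads) lies 19 mm behind it; z points along the fingers, y is the line along which they close (so a half turn about z gives the same grasp; the last joint's range is limited). The gripper opens to 85 mm and grips with 20 to 120 N. Pads are 22 mm wide; open, the fingers measure 114 mm over their backs; the gripper's body (76 mm by 85 mm) begins 54 mm behind the grasp point. The pads swing forward as they close: fully open they stand 13 mm farther back than shut.
Start: joints at [-1.209, 0.628, 0.038, 1.517, -0.027, 0.996, -0.02], TCP at [269.644, 591.447, 231.313] pointing down, gripper open.
Joint ranges: [-3.06, 3.06], [-0.37, 2.12], [-1.25, 1.32], [0.18, 2.47], [-1.1, 4.24], [0.23, 1.98], [-2.94, 2.94]. Speed limits (rad/s): [2.57, 2.57, 3.14, 3.14, 3.14, 3.14, 3.14].

## Interface

Orientations are given as [roll, pitch, yaw] about the fixed x, y, z axes, in that order (R = Rz(yaw) Ry(pitch) Rx(roll)).
In Python, from cell import read_state, get_image, finish_job gives the robot as it stands.
- The arm moves only by the tool send_rows, never from a script. Its argument "series" is a list of rows, each an object of numbers: "ax", "ay", "az": the turn, a rotation vector about the tool's x, y, z in rad; "dx", "dy", "dz": the shift along the tool's x, y, z in cm; "hand": the closure, from 0 (fully open) to 1 (shut). In form: [{"ax": .., "ay": .., "az": .., "dx": .., "dy": .., "dz": .., "hand": ..}, ...]. A call has 1 to 10 rows; each row is the pose to reach, as a shift and turn from the pose commanded when the call began, along the tool's axes at that moment; what a row does not reach only later rows make up. A row lasts 1/10 s, in which the tool goes at most 50 mm and 8.59 degrees, less where a joint would pass 70% of its speed; a pose out of reach is approached as far as the arm can. A call with a gripper value outside its range is refused whole. The fingers move at their own pace and stop on an object; the grip force is fixed at half the most. Time passes only in rows, so rows that repeat a pose let the fingers close. It gives the time, the measured TCP pose, the force, the opening and the grip force at its end, in the units of the state.
- read_state(): the state, without advancing time (a new reading comes with each control period).
- get_image(name): name is "scene" or "side" or "wrist"; returns a dict with "pixels" (400x640x3 uint8, red, green, blue), "mtx" (3x3 intrinsics, pixels), "R" (3x3) and "t" (3): a world point X has camera coordinates R X + t. Camera axes: x right, y down, z forward; pixel columns grow to the right and rows downward; lengths in mm; the calibration is good to about 2 mm. A picture is of the moment at which its call begins. There is no depth.
- finish_job(): hands the job in; it is judged then, once.
The state is a dict: "clock": time; "qpos": joint angles; "qd": joint speeds; "tau": joint torques, N m; "eef_pos": TCP position; "tool_rot": TCP orientation; "force": force on the tool from outside, world axes, zero at the start; "torque": the same for the moment, N m; "width": finger opening in mm; "gripper_force": force on a finger pad.
Only numpy, scipy, OpenCV 4.12 (cv2) and the standard library are available. Lean on these libraries where they do the work, as an engineer would, in place of code of your own. Each camera call takes 0.05 s, during which the arm holds its last target. There are 200 camera calls.

## Working session

There is one attempt and no reset: what is moved stays moved. The work goes in short steps, Python scripts to look and compute and a tool call to move; the robot and the scene stay as the last step left them, time stands still between calls to the robot, and variables do not carry over. Pictures are saved under pics/ and viewed, at most 10 in all, crops included, and the job is handed in when it is done.

Besides the shell and the picture viewer there is one more tool, called after "Call:" as name(argument=value, ...), one argument or row to a line, values as JSON. send_rows: Moves the arm, as the interface text tells. Its arguments: {"type":"object","properties":{"series":{"type":"array","items":{"type":"object","properties":{"ax":{"type":"number"},"ay":{"type":"number"},"az":{"type":"number"},"dx":{"type":"number"},"dy":{"type":"number"},"dz":{"type":"number"},"hand":{"type":"number"}}}}},"required":["series"]}

```bash
ls; mkdir -p pics
python3 - <<'E'
from cell import *
import cv2, pickle
s=read_state(); print(s)
for n in ("scene","side"):
    im=get_image(n); pickle.dump(im,open(f"pics/{n}0.pkl","wb")); cv2.imwrite(f"pics/{n}0.png",im["pixels"][:,:,::-1])
    print(n,im["mtx"],im["R"],im["t"])
E
```

```text
pics
{'clock': 0.0, 'qpos': array([-1.20880809,  0.6293345 ,  0.03844018,  1.51835794, -0.02698757,
        0.99627365, -0.02001365]), 'qd': array([-5.95988329e-05,  3.09942912e-04, -1.05249327e-03,  1.64182074e-03,
       -1.09474472e-03,  2.46115748e-04,  1.62803088e-03]), 'tau': array([ 6.62151469e-04, -5.63403511e+01,  1.22611687e+00, -1.93447584e+01,
        1.09527804e-02,  1.01437731e-02,  1.19898621e-05]), 'eef_pos': array([269.38117486, 590.88183655, 230.39979814]), 'tool_rot': array([-3.13973749e+00,  3.29475134e-05,  2.71379922e+00]), 'force': array([-0.59220821, -0.328491  , -0.03967514]), 'torque': array([-0.00371996, -0.05369075,  0.04291112]), 'gripper_force': 0.0, 'width': 85.09873736214837}
scene [[422.88137414   0.         318.98433379]
 [  0.         422.88137414 205.43309805]
 [  0.           0.           1.        ]] [[ 0.65804802 -0.75296088 -0.00476594]
 [-0.57746887 -0.50059514 -0.64492962]
 [ 0.48322096  0.42714684 -0.76422711]] [-339.13117425  388.52576426 1219.96335359]
side [[380.60916018   0.         321.9305835 ]
 [  0.         380.60916018 191.53491116]
 [  0.           0.           1.        ]] [[ 0.25295311 -0.96746251  0.00556842]
 [-0.83838967 -0.22207076 -0.49778243]
 [ 0.48282242  0.1212471  -0.86728407]] [-127.87647919  502.44689211 1002.65249517]
```

View pics/scene0.png

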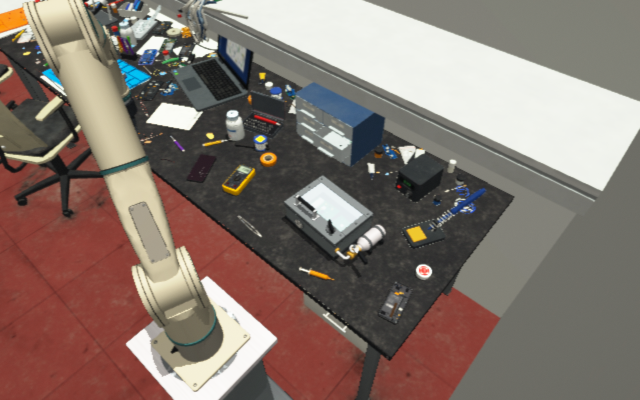

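View pics/side0.png

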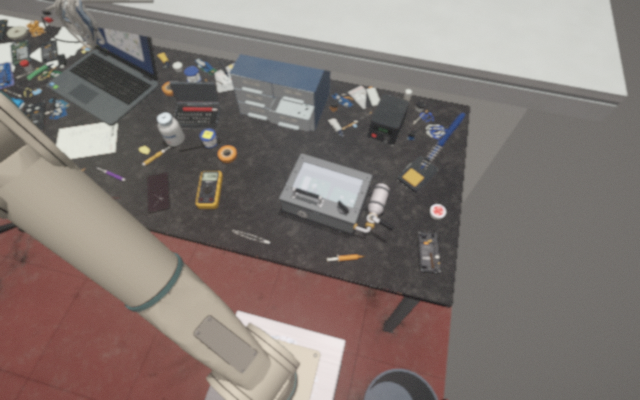

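The scene view has the box near (328,210), its valve near (345,255) and the cartridge at (370,237). In the side view the box is near (325,195) and the lever near (375,233). I'll zoom in on both.

Run:
```python
import cv2,pickle,numpy as np
a=pickle.load(open("pics/scene0.pkl","rb"))["pixels"][165:275,275:395,::-1]
b=pickle.load(open("pics/side0.pkl","rb"))["pixels"][145:255,275:395,::-1]
f=lambda i:cv2.resize(i,None,fx=5,fy=5,interpolation=cv2.INTER_CUBIC)
cv2.imwrite("pics/c1.png",f(a)); cv2.imwrite("pics/c2.png",f(b))
```

```text
(no output)
```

View pics/c1.png

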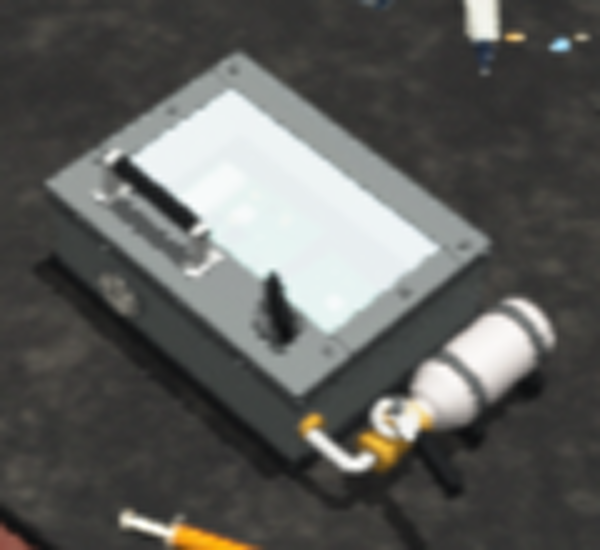

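View pics/c2.png

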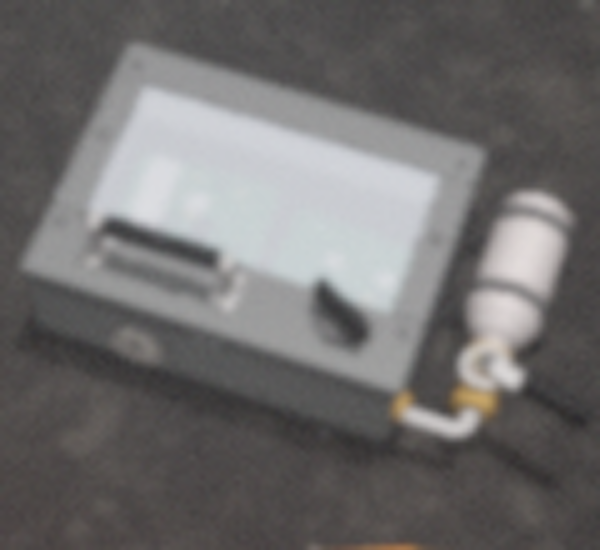

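The crops show the lid's four corners, the handle (c1 115,160 to 200,222), the wing (c1 272,275 to 287,335) and the valve lever (c2 487,363 to 590,422), which points to the box's right.

```bash
cat > h.py <<'E'
import numpy as np, pickle
def ray(im,px,z):
    """pixel -> world point on plane z"""
    R,t,K=map(np.asarray,(im["R"],im["t"],im["mtx"]))
    d=R.T@np.linalg.solve(K,[px[0],px[1],1.]); o=-R.T@t
    return o+d*(z-o[2])/d[2]
E
python3 - <<'E'
from h import *
np.set_printoptions(precision=1,suppress=True)
A=pickle.load(open("pics/scene0.pkl","rb"));B=pickle.load(open("pics/side0.pkl","rb"))
P=lambda u,v,o:((u+.5)/5-.5+275,(v+.5)/5-.5+o)
import cv2
box={}
for nm,im,o,c in(("scene",A,165,[(48,183),(300,395),(490,243),(237,52)]),("side",B,145,[(22,268),(398,390),(485,153),(132,43)])):
    w=np.array([ray(im,P(*p,o),90)[:2] for p in c]); fl,fr,br,bl=w
    print(nm,w.tolist(), "W",np.linalg.norm(fl-fr),np.linalg.norm(bl-br),"D",np.linalg.norm(fl-bl),np.linalg.norm(fr-br))
    y=fl-fr+bl-br; x=bl-fl+br-fr
    th=[np.arctan2(-y[0],y[1]),np.arctan2(x[1],x[0])]; print("yaw",np.array(th),"ctr",w.mean(0)); box[nm]=w.mean(0),np.mean(th)
cen=np.mean([b[0] for b in box.values()],0); yaw=np.mean([b[1] for b in box.values()])
cy,sy=np.cos(yaw),np.sin(yaw); Rb=np.array([[cy,-sy],[sy,cy]])
print("box",cen,yaw)
def show(n,im,o,pts,z):
    for p in pts:
        w=ray(im,P(*p,o),z)[:2]; print(n,w,"box",Rb.T@(w-cen))
show("hand sc",A,165,[(115,160),(200,222)],124); show("hand si",B,145,[(105,227),(218,260)],124)
show("wing sc",A,165,[(272,272),(287,335)],120); show("wing si",B,145,[(318,285),(362,335)],120)
show("lev sc",A,165,[(397,415),(455,490)],78); show("lev si",B,145,[(487,361),(590,422)],78)
E
```

```text
scene [[484.61003851008576, 129.96166478861608], [462.15487532728224, -112.12738894232632], [639.2981908804406, -128.84481371005307], [662.9261067912773, 113.99806635070252]] W 243.12824658996215 243.98963667847062 D 179.02920622722297 177.93039801009397
yaw [-0.1 -0.1] ctr [562.2   0.7]
side [[486.2145248840615, 132.50616660207587], [464.3894188961535, -109.74999727180034], [642.2268541754531, -128.18998954818022], [666.9969072475237, 114.38356880127253]] W 243.23730015412886 243.83495799312402 D 181.68846502752655 178.790902178696
yaw [-0.1 -0.1] ctr [565.    2.2]
box [563.6   1.5] -0.09596062399409351
hand sc [508.9  88.1] box [-62.8  81. ]
hand sc [505.8   9.8] box [-58.3   2.7]
hand si [509.   83.9] box [-62.3  76.8]
hand si [504.4  12. ] box [-59.9   4.8]
wing sc [507.3 -50.3] box [-51.1 -57. ]
wing sc [475.2 -89.8] box [-79.2 -99.3]
wing si [505.3 -49.6] box [-53.1 -56.4]
wing si [479.4 -82.4] box [-75.7 -91.6]
lev sc [ 497.1 -162.9] box [ -50.5 -170. ]
lev sc [ 476.6 -223.9] box [ -65.  -232.7]
lev si [ 503.  -157.8] box [ -45.  -164.3]
lev si [ 478.9 -225.1] box [ -62.6 -233.7]
```

```bash
cat >> h.py <<'E'
from scipy.spatial.transform import Rotation as Ro
def go(pos,yaw,tilt=0,cmd=None,n=1):
    """shift/turn to a tool-down pose (world mm, yaw) from commanded pose cmd=(pos,rpy) or the measured one; tilt about box y"""
    from cell import read_state
    if cmd is None:
        s=read_state(); cmd=(s["eef_pos"],s["tool_rot"])
    R0=Ro.from_euler("xyz",cmd[1]); R1=Ro.from_euler("xyz",[np.pi,0,yaw])
    if tilt: R1=Ro.from_rotvec(tilt*np.array([np.sin(.096),np.cos(.096),0]))*R1
    d=R0.inv().apply(np.array(pos)-cmd[0])/10; r=(R0.inv()*R1).as_rotvec()
    print("d cm",d.round(2),"a",r.round(3))
E
python3 -c "
from h import *
go([450,-60,330],1.475,cmd=([269.644,591.447,231.313],[np.pi,0,2.7138]))"
```

```text
d cm [-43.44 -51.79  -9.87] a [ 0.    -0.     1.239]
```

Call:
send_rows(
  series=[
    {"dx": -4, "dy": 0, "dz": -5, "az": 0.12, "hand": 0},
    {"dx": -7, "dy": -3, "dz": -9.87, "az": 0.25, "hand": 0},
    {"dx": -10, "dy": -7, "dz": -9.87, "az": 0.38, "hand": 0},
    {"dx": -13.5, "dy": -10.5, "dz": -9.87, "az": 0.5, "hand": 0},
    {"dx": -17, "dy": -14, "dz": -9.87, "az": 0.63, "hand": 0},
    {"dx": -20.5, "dy": -17.5, "dz": -9.87, "az": 0.76, "hand": 0},
    {"dx": -24, "dy": -21, "dz": -9.87, "az": 0.89, "hand": 0},
    {"dx": -27, "dy": -25, "dz": -9.87, "az": 1.02, "hand": 0},
    {"dx": -30, "dy": -29, "dz": -9.87, "az": 1.14, "hand": 0},
    {"dx": -32.5, "dy": -33, "dz": -9.87, "az": 1.239, "hand": 0},
  ],
)

```text
invalid input at $.series[0]: expected keys ax, ay, az, dx, dy, dz, hand
```

```bash
python3 -c "
from h import *
from cell import read_state
print(read_state()['qpos'])
go([450,-60,330],1.475)"
```

```text
[-1.20883249  0.62926485  0.03842557  1.51823811 -0.02701191  0.99628402
 -0.01997749]
d cm [-43.44 -51.76  -9.87] a [-1.000e-03  1.000e-03  1.239e+00]
```

All seven keys are required, so I'm resending with them.

Call:
send_rows(
  series=[
    {"dx": -4, "dy": 0, "dz": -5, "ax": 0, "ay": 0, "az": 0.12, "hand": 0},
    {"dx": -7, "dy": -3, "dz": -9.87, "ax": 0, "ay": 0, "az": 0.25, "hand": 0},
    {"dx": -10, "dy": -7, "dz": -9.87, "ax": 0, "ay": 0, "az": 0.38, "hand": 0},
    {"dx": -13.5, "dy": -10.5, "dz": -9.87, "ax": 0, "ay": 0, "az": 0.5, "hand": 0},
    {"dx": -17, "dy": -14, "dz": -9.87, "ax": 0, "ay": 0, "az": 0.63, "hand": 0},
    {"dx": -20.5, "dy": -17.5, "dz": -9.87, "ax": 0, "ay": 0, "az": 0.76, "hand": 0},
    {"dx": -24, "dy": -21, "dz": -9.87, "ax": 0, "ay": 0, "az": 0.89, "hand": 0},
    {"dx": -27, "dy": -25, "dz": -9.87, "ax": 0, "ay": 0, "az": 1.02, "hand": 0},
    {"dx": -30, "dy": -29, "dz": -9.87, "ax": 0, "ay": 0, "az": 1.14, "hand": 0},
    {"dx": -32.5, "dy": -33, "dz": -9.87, "ax": 0, "ay": 0, "az": 1.239, "hand": 0},
  ],
)

```text
clock: 1.1
eef_pos: [426.4, 168.3, 329.9]
tool_rot: [3.141, 0.0, 1.47]
force: [0.9, -0.9, -0.7]
width: 85.3
gripper_force: 0.0
```

```bash
python3 -c "
from h import *
from cell import read_state
print(read_state()['qpos'])
go([450,-60,330],1.475)"
```

```text
[-0.7969623   0.25645491  0.45995848  1.89184909 -0.13220037  1.02273871
 -0.38159593]
d cm [-2.248e+01  4.640e+00 -1.000e-02] a [ 0.     0.    -0.005]
```

Call:
send_rows(
  series=[
    {"dx": -4, "dy": 1, "dz": 0, "ax": 0, "ay": 0, "az": 0, "hand": 0},
    {"dx": -8, "dy": 2, "dz": 0, "ax": 0, "ay": 0, "az": 0, "hand": 0},
    {"dx": -12, "dy": 3, "dz": 0, "ax": 0, "ay": 0, "az": 0, "hand": 0},
    {"dx": -16, "dy": 4, "dz": 0, "ax": 0, "ay": 0, "az": 0, "hand": 0},
    {"dx": -20, "dy": 4.6, "dz": 0, "ax": 0, "ay": 0, "az": 0, "hand": 0},
    {"dx": -22.5, "dy": 4.6, "dz": 0, "ax": 0, "ay": 0, "az": 0, "hand": 0},
    {"dx": -22.5, "dy": 4.6, "dz": 0, "ax": 0, "ay": 0, "az": 0, "hand": 0},
    {"dx": -22.5, "dy": 4.6, "dz": 0, "ax": 0, "ay": 0, "az": 0, "hand": 0},
  ],
)

```text
clock: 1.9
eef_pos: [450.2, -57.8, 329.8]
tool_rot: [-3.141, -0.001, 1.474]
force: [-0.5, -0.2, -0.7]
width: 85.4
gripper_force: 0.0
```

Run:
```python
from cell import *
import cv2,pickle
im=get_image("wrist"); pickle.dump(im,open("pics/w1.pkl","wb")); cv2.imwrite("pics/w1.png",im["pixels"][:,:,::-1])
print(read_state()["qpos"],read_state()["eef_pos"],-im["R"].T@im["t"],im["R"])
```

```text
[-0.37536163  0.2601448   0.56353811  1.90331864 -0.162409    1.02360881
  0.16288056] [450.36585552 -56.9385319  329.73421165] [457.3456767   22.43291572 470.81315929] [[ 9.95300783e-01 -9.68300254e-02 -5.44768121e-04]
 [-9.17674056e-02 -9.45028611e-01  3.13846568e-01]
 [-3.09045926e-02 -3.12321744e-01 -9.49473557e-01]]
```

View pics/w1.png

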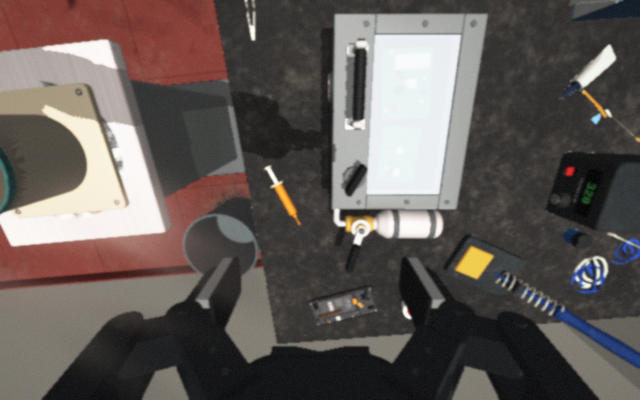

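The wrist view shows the whole box: lid corners near (335,15), (486,14), (456,208) and (333,208), handle (357,45)-(361,122), wing near (355,179), valve axis near (360,229) and lever tip near (351,270). I'll refine these with dark masks.

Run:
```python
from h import *
import cv2
np.set_printoptions(precision=1,suppress=True)
im=pickle.load(open("pics/w1.pkl","rb")); px=im["pixels"]; g=px.max(2)
def comp(x0,x1,y0,y1,th,name):
    m=np.zeros_like(g); m[y0:y1,x0:x1]=(g[y0:y1,x0:x1]<th)*255
    n,l,st,c=cv2.connectedComponentsWithStats(m); k=1+np.argmax(st[1:,4])
    ys,xs=np.nonzero(l==k); r=cv2.minAreaRect(np.c_[xs,ys].astype(np.float32)); print(name,st[k],c[k],r)
    b=cv2.boxPoints(r); e=np.linalg.norm(b-np.roll(b,1,0),axis=1); i=np.argmin(e); 
    p=(b[i]+b[i-1])/2; q=(b[(i+2)%4]+b[(i+1)%4])/2; return p,q,c[k]
cor=np.array([ray(im,p,90)[:2] for p in [(334,14.5),(332.5,209),(457,209),(487.5,14)]])
fl,fr,br,bl=cor; print(cor, np.linalg.norm(fl-fr),np.linalg.norm(fl-bl),np.linalg.norm(fr-br))
y=fl-fr+bl-br;x=bl-fl+br-fr; print(np.arctan2(-y[0],y[1]).round(3),np.arctan2(x[1],x[0]).round(3))
cen=cor.mean(0);yaw=np.arctan2(-y[0],y[1]);Rb=np.array([[np.cos(yaw),-np.sin(yaw)],[np.sin(yaw),np.cos(yaw)]]);print(cen,yaw)
for nm,a,z in(("hand",(345,372,40,128,60),124),("wing",(342,370,160,196,60),118),("lev",(342,364,240,275,45),84)):
    for t in comp(*a,nm):
        w=ray(im,t,z)[:2]; print(nm,np.array(t),w,Rb.T@(w-cen))
for t in ((361,229),(358,229)): w=ray(im,t,84)[:2]; print("axis",w,Rb.T@(w-cen))
c=cv2.resize(px[150:280,320:410,::-1],None,fx=4.5,fy=4.5,interpolation=cv2.INTER_CUBIC); cv2.imwrite("pics/w1c.png",c)
```

```text
[[ 484.4  130.8]
 [ 462.5 -111.5]
 [ 643.  -129. ]
 [ 664.7  113.7]] 243.264736700548 181.1507979218652 181.33601008555792
-0.09 -0.096
[563.7   1. ] -0.08963261475369168
hand [353  49  13  71 717] [358.6  83.9] ((358.83575439453125, 84.09147644042969), (11.026520729064941, 70.09256744384766), 1.847610354423523)
hand [357.7 119.1] [501.5  11.1] [-62.8   4.5]
hand [360.   49.1] [508.1  85.4] [-62.9  79.1]
hand [358.6  83.9] [504.7  49.9] [-63.1  43.4]
wing [345 165  21  30 284] [354.9 179. ] ((354.76470947265625, 179.05882263183594), (9.603919982910156, 32.58473205566406), 30.963756561279297)
wing [346.4 193. ] [482.3 -81.1] [-73.7 -89.1]
wing [363.1 165.1] [506.2 -46. ] [-53. -52.]
wing [354.9 179. ] [494.6 -63.2] [-63.1 -70.1]
lev [345 245  15  28 244] [351.9 257.7] ((351.79998779296875, 258.6000061035156), (10.11928653717041, 27.828041076660156), 18.434947967529297)
lev [356.2 245.4] [ 494.2 -176.6] [ -53.3 -183.1]
lev [347.4 271.8] [ 477.5 -222. ] [ -65.8 -229.8]
lev [351.9 257.7] [ 486.2 -197.3] [ -59.4 -204.5]
axis [ 502.9 -149.8] [ -47.  -155.6]
axis [ 498.4 -149.4] [ -51.5 -155.6]
```

View pics/w1c.png

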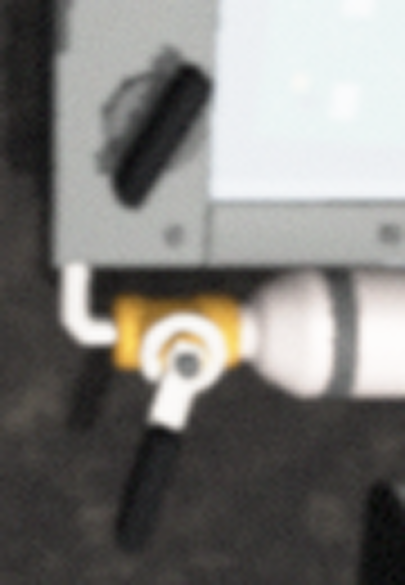

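```bash
cat >> h.py <<'E'
CEN=np.array([563.7,1.2]); YAW=-.095; V=np.array([-47.,-164.])
c,s=np.cos(YAW),np.sin(YAW); RB=np.array([[c,-s],[s,c]])
def w(bx,by,z): return np.r_[CEN+RB@[bx,by],z]
def lev(a,z,r=50): return w(V[0]-r*np.sin(a),V[1]-r*np.cos(a),z), np.pi/2+YAW-a
E
python3 -c "
from h import *
print(lev(.26,150)); go(*lev(.26,150)); go(*lev(.26,60))"
```

```text
(array([ 483.97583412, -204.48454393,  150.        ]), 1.2157963267948966)
d cm [-14.38   4.76  17.96] a [-0.001 -0.001  0.26 ]
d cm [-14.39   4.77  26.96] a [-0.001 -0.001  0.26 ]
```

Call:
send_rows(
  series=[
    {"dx": -4, "dy": 1.5, "dz": 2, "ax": 0, "ay": 0, "az": 0.1, "hand": 0},
    {"dx": -8, "dy": 3, "dz": 5, "ax": 0, "ay": 0, "az": 0.2, "hand": 0},
    {"dx": -12, "dy": 4, "dz": 8, "ax": 0, "ay": 0, "az": 0.26, "hand": 0},
    {"dx": -14.4, "dy": 4.75, "dz": 12, "ax": 0, "ay": 0, "az": 0.26, "hand": 0},
    {"dx": -14.4, "dy": 4.75, "dz": 16, "ax": 0, "ay": 0, "az": 0.26, "hand": 0},
    {"dx": -14.4, "dy": 4.75, "dz": 18, "ax": 0, "ay": 0, "az": 0.26, "hand": 0},
    {"dx": -14.4, "dy": 4.75, "dz": 18, "ax": 0, "ay": 0, "az": 0.26, "hand": 0},
  ],
)

```text
clock: 2.65
eef_pos: [482.5, -203.1, 146.9]
tool_rot: [-3.135, -0.001, 1.217]
force: [0.3, 0.2, 0.4]
width: 85.2
gripper_force: 0.0
```

Run:
```python
from h import *
from cell import *
import cv2
im=get_image("wrist"); pickle.dump(im,open("pics/w2.pkl","wb")); cv2.imwrite("pics/w2.png",im["pixels"][:,:,::-1])
print(read_state()["qpos"],read_state()["eef_pos"]); go(*lev(.26,60))
p=lambda X:(lambda q:(q[:2]/q[2]).round(1))(im["mtx"]@(im["R"]@X+im["t"]))
print("pred axis",p(w(*V,84)),"sleeve mid",p(lev(.26,84,48)[0]),"ends",p(lev(.26,84,24)[0]),p(lev(.26,84,72)[0]))
```

```text
[ 0.02231221  0.61843407  0.49312566  1.954153   -0.45109422  0.6819154
  0.44177276] [ 483.70156032 -204.0598609   148.85532097]
d cm [-0.04  0.07  8.89] a [-0.003 -0.001  0.001]
pred axis [324.  157.6] sleeve mid [323.7 218.6] ends [323.8 189.2] [323.5 246. ]
```

View pics/w2.png

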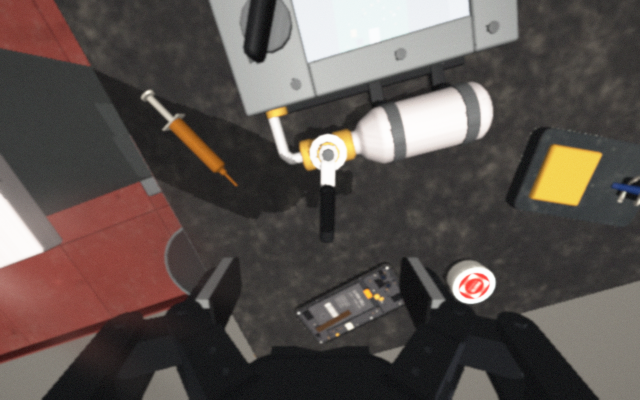

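The wrist view shows the axis at (328,154) and the sleeve from (328,186) to (327,241), about 4 px right of and above the prediction. I'm correcting the axis estimate and descending.

```bash
sed -i 's/V=np.array(\[-47.,-164.\])/V=np.array([-44.,-162.5])/' h.py; python3 -c "
from h import *
go(*lev(.265,61))"
```

```text
d cm [0.19 0.3  8.78] a [-0.003 -0.001  0.006]
```

Call:
send_rows(
  series=[
    {"dx": 0.2, "dy": 0.3, "dz": 3, "ax": 0, "ay": 0, "az": 0, "hand": 0},
    {"dx": 0.2, "dy": 0.3, "dz": 6, "ax": 0, "ay": 0, "az": 0, "hand": 0},
    {"dx": 0.2, "dy": 0.3, "dz": 8.7, "ax": 0, "ay": 0, "az": 0, "hand": 0},
    {"dx": 0.2, "dy": 0.3, "dz": 8.7, "ax": 0, "ay": 0, "az": 0, "hand": 0.3},
    {"dx": 0.2, "dy": 0.3, "dz": 8.7, "ax": 0, "ay": 0, "az": 0, "hand": 0.6},
    {"dx": 0.2, "dy": 0.3, "dz": 8.7, "ax": 0, "ay": 0, "az": 0, "hand": 1},
    {"dx": 0.2, "dy": 0.3, "dz": 8.7, "ax": 0, "ay": 0, "az": 0, "hand": 1},
    {"dx": 0.2, "dy": 0.3, "dz": 8.7, "ax": 0, "ay": 0, "az": 0, "hand": 1},
  ],
)

```text
clock: 3.5
eef_pos: [488.1, -205.1, 64.1]
tool_rot: [3.14, -0.0, 1.215]
force: [-1.0, -0.9, 1.8]
width: 12.3
gripper_force: 1.4
```

Call:
send_rows(
  series=[
    {"dx": 0, "dy": 0, "dz": 0, "ax": 0, "ay": 0, "az": 0, "hand": 1},
    {"dx": 0, "dy": 0, "dz": 0, "ax": 0, "ay": 0, "az": 0, "hand": 1},
    {"dx": 0, "dy": 0, "dz": 0, "ax": 0, "ay": 0, "az": 0, "hand": 1},
  ],
)

```text
clock: 3.8
eef_pos: [488.0, -205.1, 64.2]
tool_rot: [3.14, -0.001, 1.215]
force: [-1.3, 1.7, 6.7]
width: 10.8
gripper_force: 61.2
```

Run:
```python
from h import *
from cell import *
s=read_state(); print({k:s[k] for k in("clock","eef_pos","tool_rot","force","torque","width","gripper_force")})
c0=(s["eef_pos"],s["tool_rot"])
for a in np.linspace(.265,.785,7)[1:]: go(*lev(a,61),cmd=([*lev(.265,61)[0]],[np.pi,0,lev(.265,61)[1]]))
```

```text
{'clock': 3.8, 'eef_pos': array([ 488.02202929, -205.12082192,   64.23779399]), 'tool_rot': array([ 3.13999923e+00, -5.35635045e-04,  1.21510927e+00]), 'force': array([-1.26250691,  1.6597791 ,  6.69741164]), 'torque': array([0.27285918, 0.21040063, 0.10352706]), 'width': 10.779451494753914, 'gripper_force': 61.22765064239502}
d cm [ 0.02 -0.43 -0.  ] a [ 0.    -0.     0.087]
d cm [ 0.07 -0.86 -0.  ] a [-0.    -0.     0.173]
d cm [ 0.17 -1.29 -0.  ] a [ 0.   -0.    0.26]
d cm [ 0.3 -1.7 -0. ] a [ 0.    -0.     0.347]
d cm [ 0.46 -2.1  -0.  ] a [-0.    -0.     0.433]
d cm [ 0.66 -2.48 -0.  ] a [ 0.   -0.    0.52]
```

Call:
send_rows(
  series=[
    {"dx": 0.02, "dy": -0.43, "dz": 0, "ax": 0, "ay": 0, "az": 0.087, "hand": 1},
    {"dx": 0.07, "dy": -0.86, "dz": 0, "ax": 0, "ay": 0, "az": 0.173, "hand": 1},
    {"dx": 0.17, "dy": -1.29, "dz": 0, "ax": 0, "ay": 0, "az": 0.26, "hand": 1},
    {"dx": 0.3, "dy": -1.7, "dz": 0, "ax": 0, "ay": 0, "az": 0.347, "hand": 1},
    {"dx": 0.46, "dy": -2.1, "dz": 0, "ax": 0, "ay": 0, "az": 0.433, "hand": 1},
    {"dx": 0.67, "dy": -2.5, "dz": 0, "ax": 0, "ay": 0, "az": 0.525, "hand": 1},
    {"dx": 0.67, "dy": -2.5, "dz": 0, "ax": 0, "ay": 0, "az": 0.525, "hand": 1},
    {"dx": 0.67, "dy": -2.5, "dz": 0, "ax": 0, "ay": 0, "az": 0.525, "hand": 1},
    {"dx": 0.67, "dy": -2.5, "dz": 0, "ax": 0, "ay": 0, "az": 0.525, "hand": 1},
  ],
)

```text
clock: 4.7
eef_pos: [466.7, -190.0, 64.2]
tool_rot: [3.141, -0.001, 0.69]
force: [-1.7, 0.9, 9.1]
width: 11.1
gripper_force: 61.3
```

Run:
```python
from h import *
from cell import *
s=read_state(); print({k:s[k] for k in("clock","eef_pos","tool_rot","force","torque","width","gripper_force")})
print("a by yaw",np.pi/2+YAW-s["tool_rot"][2]); d=RB.T@(s["eef_pos"][:2]-CEN)-V; print("a by pos",np.arctan2(-d[0],-d[1]),np.hypot(*d))
```

```text
{'clock': 4.7, 'eef_pos': array([ 466.74382863, -190.00328571,   64.20112022]), 'tool_rot': array([ 3.14086156e+00, -1.45959894e-03,  6.89545955e-01]), 'force': array([-1.69483557,  0.85765737,  9.11741484]), 'torque': array([ 0.23097212,  0.28021815, -0.03895795]), 'width': 11.078407330257718, 'gripper_force': 61.34270668029785}
a by yaw 0.7862503714187883
a by pos 0.7482250061395291 50.536550351550936
```

Call:
send_rows(
  series=[
    {"dx": 0, "dy": 0, "dz": 0, "ax": 0, "ay": 0, "az": 0, "hand": 0.8},
    {"dx": 0, "dy": 0, "dz": 0, "ax": 0, "ay": 0, "az": 0, "hand": 0.6},
    {"dx": 0, "dy": 0, "dz": 0, "ax": 0, "ay": 0, "az": 0, "hand": 0.6},
    {"dx": 0, "dy": 0, "dz": -2, "ax": 0, "ay": 0, "az": 0, "hand": 0.6},
    {"dx": 0, "dy": 0, "dz": -6, "ax": 0, "ay": 0, "az": 0, "hand": 0.6},
    {"dx": 0, "dy": 0, "dz": -10, "ax": 0, "ay": 0, "az": 0, "hand": 0},
    {"dx": 0, "dy": 0, "dz": -12, "ax": 0, "ay": 0, "az": 0, "hand": 0},
    {"dx": 0, "dy": 0, "dz": -12, "ax": 0, "ay": 0, "az": 0, "hand": 0},
  ],
)

```text
clock: 5.5
eef_pos: [468.0, -190.9, 185.5]
tool_rot: [3.137, -0.003, 0.69]
force: [0.6, -0.6, -0.8]
width: 76.0
gripper_force: 0.0
```

Run:
```python
from h import *
from cell import *
import cv2
s=read_state(); print(s["clock"],s["eef_pos"],s["tool_rot"],s["force"],s["qpos"])
im=get_image("wrist"); pickle.dump(im,open("pics/w3.pkl","wb")); cv2.imwrite("pics/w3.png",im["pixels"][:,:,::-1])
p=lambda X:(lambda q:(q[:2]/q[2]).round(1))(im["mtx"]@(im["R"]@X+im["t"]))
print("pred axis",p(w(*V,84)),"ends",p(lev(.785,84,24)[0]),p(lev(.785,84,72)[0]))
go(w(-62,40,170),np.pi/2+YAW)
go(w(-62,40,111),np.pi/2+YAW)
```

```text
5.5 [ 467.96944052 -190.91533276  185.51934845] [ 3.13691235e+00 -2.82842077e-03  6.90058449e-01] [ 0.58542773 -0.58147824 -0.76614003] [-0.14019609  0.58315961  0.71538447  1.98304017 -0.54732049  0.76912472
  0.01721459]
pred axis [316.  149.7] ends [316.1 176.9] [316.3 226.6]
d cm [ 18.07 -15.81   1.39] a [ 0.002 -0.001 -0.785]
d cm [ 18.06 -15.82   7.29] a [ 0.002 -0.001 -0.785]
```

View pics/w3.png

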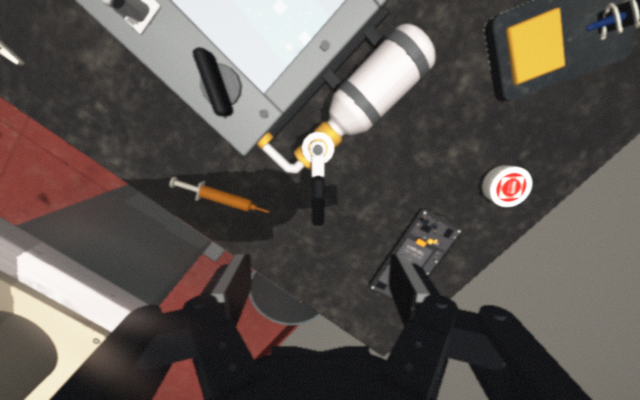

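The lever now lies straight down the image from (318,149) to (318,225), as predicted for 45 degrees. Next is a hover over the handle.

Call:
send_rows(
  series=[
    {"dx": 2, "dy": -2, "dz": -1, "ax": 0, "ay": 0, "az": -0.12, "hand": 0},
    {"dx": 5, "dy": -4.5, "dz": -1, "ax": 0, "ay": 0, "az": -0.26, "hand": 0},
    {"dx": 8, "dy": -7, "dz": -1, "ax": 0, "ay": 0, "az": -0.4, "hand": 0},
    {"dx": 11, "dy": -9.5, "dz": -1, "ax": 0, "ay": 0, "az": -0.54, "hand": 0},
    {"dx": 14, "dy": -12, "dz": -1, "ax": 0, "ay": 0, "az": -0.66, "hand": 0},
    {"dx": 16.5, "dy": -14.5, "dz": -1, "ax": 0, "ay": 0, "az": -0.785, "hand": 0},
    {"dx": 18, "dy": -15.8, "dz": -1, "ax": 0, "ay": 0, "az": -0.785, "hand": 0},
    {"dx": 18, "dy": -15.8, "dz": -1, "ax": 0, "ay": 0, "az": -0.785, "hand": 0},
  ],
)

```text
clock: 6.35
eef_pos: [503.9, 50.2, 191.3]
tool_rot: [-3.139, -0.001, 1.481]
force: [-0.4, -0.3, 0.0]
width: 85.3
gripper_force: 0.0
```

```bash
cat > m.py <<'E'
from h import *
import cv2
def dark(im,X,rad,th,z):
    """largest dark blob near world X -> its long-axis ends and centre as world points at height z"""
    q=im["mtx"]@(im["R"]@X+im["t"]); u,v=q[:2]/q[2]; g=im["pixels"].max(2).astype(int)
    yy,xx=np.indices(g.shape); m=((g<th)&((xx-u)**2+(yy-v)**2<rad**2)).astype(np.uint8)
    n,l,st,c=cv2.connectedComponentsWithStats(m); k=1+np.argmax(st[1:,4])
    ys,xs=np.nonzero(l==k); r=cv2.minAreaRect(np.c_[xs,ys].astype(np.float32)); b=cv2.boxPoints(r)
    i=np.argmin(np.linalg.norm(b-np.roll(b,1,0),axis=1)); ends=[(b[i]+b[i-1])/2,(b[(i+1)%4]+b[(i+2)%4])/2]
    print("pred px",(u,v),"rect",r)
    for p in (*ends,r[0]):
        W=ray(im,p,z); print("box",(RB.T@(W[:2]-CEN)).round(1))
E
python3 - <<'E'
from m import *
from cell import *
s=read_state(); print(s["clock"],s["eef_pos"],s["tool_rot"],s["qpos"])
im=get_image("wrist"); pickle.dump(im,open("pics/w4.pkl","wb")); cv2.imwrite("pics/w4.png",im["pixels"][:,:,::-1])
dark(im,w(-60,40,124),75,70,126); dark(im,w(-64,-72,118),60,60,119)
dark(pickle.load(open("pics/w3.pkl","rb")),w(-64,-72,118),50,60,119)
E
```

```text
6.35 [503.91995037  50.24588631 191.25167062] [-3.13851376e+00 -1.21702050e-03  1.48077447e+00] [-0.50797988  0.5312777   0.52331433  1.96425682 -0.3843019   0.74711793
  0.15277875]
pred px (np.float64(326.1929426671121), np.float64(222.02087555528922)) rect ((272.0722351074219, 222.83212280273438), (133.01483154296875, 40.44438171386719), 89.04515838623047)
box [-101.7   93. ]
box [-105.6  -22.7]
box [-103.5   39.8]
pred px (np.float64(320.4629808050269), np.float64(328.49004061188543)) rect ((316.9999694824219, 351.5), (85.146484375, 88.19733428955078), 56.3099365234375)
box [-104.6 -131.3]
box [-32.4 -69.1]
box [-67.3 -99.1]
pred px (np.float64(202.36960368492527), np.float64(83.01557222612408)) rect ((212.9598388671875, 81.51458740234375), (72.7058334350586, 18.539560317993164), 70.01689147949219)
box [-47.2 -58.1]
box [-69.4 -97.1]
box [-57.9 -76.9]
```

View pics/w4.png

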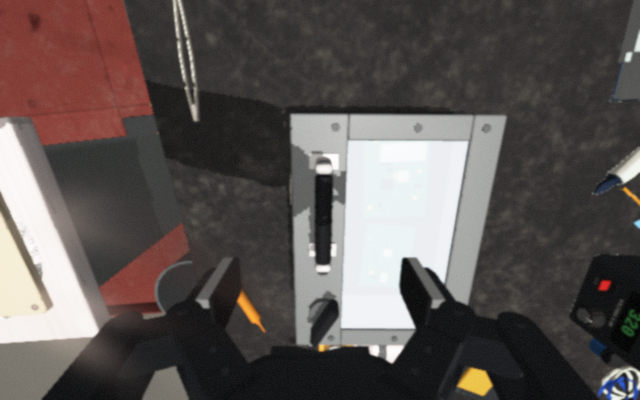

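The wrist view shows the handle grip from (323,172) to (324,265), about 2 mm forward and 3 mm left of the prediction. The wing is near (323,317). I'm going down onto the handle.

```bash
python3 -c "
from h import *
go(w(-62,42.5,107),np.pi/2+YAW)"
```

```text
d cm [0.2  0.23 8.46] a [-0.003  0.     0.002]
```

Call:
send_rows(
  series=[
    {"dx": 0.2, "dy": 0.2, "dz": 3, "ax": 0, "ay": 0, "az": 0, "hand": 0},
    {"dx": 0.2, "dy": 0.2, "dz": 6, "ax": 0, "ay": 0, "az": 0, "hand": 0},
    {"dx": 0.2, "dy": 0.2, "dz": 8.4, "ax": 0, "ay": 0, "az": 0, "hand": 0.2},
    {"dx": 0.2, "dy": 0.2, "dz": 8.4, "ax": 0, "ay": 0, "az": 0, "hand": 0.4},
    {"dx": 0.2, "dy": 0.2, "dz": 8.4, "ax": 0, "ay": 0, "az": 0, "hand": 0.7},
    {"dx": 0.2, "dy": 0.2, "dz": 8.4, "ax": 0, "ay": 0, "az": 0, "hand": 1},
    {"dx": 0.2, "dy": 0.2, "dz": 8.4, "ax": 0, "ay": 0, "az": 0, "hand": 1},
    {"dx": 0.2, "dy": 0.2, "dz": 8.4, "ax": 0, "ay": 0, "az": 0, "hand": 1},
    {"dx": 0.2, "dy": 0.2, "dz": 8.4, "ax": 0, "ay": 0, "az": 0, "hand": 1},
    {"dx": 0.2, "dy": 0.2, "dz": 8.4, "ax": 0, "ay": 0, "az": 0, "hand": 1},
  ],
)

```text
clock: 7.4
eef_pos: [506.1, 47.9, 110.0]
tool_rot: [-3.141, -0.0, 1.475]
force: [-3.5, -1.6, 5.9]
width: 12.1
gripper_force: 58.6
```

Call:
send_rows(
  series=[
    {"dx": 0, "dy": 0, "dz": 0, "ax": 0, "ay": 0, "az": 0, "hand": 1},
    {"dx": 0, "dy": 0, "dz": 0, "ax": 0, "ay": 0, "az": 0, "hand": 1},
  ],
)

```text
clock: 7.6
eef_pos: [506.1, 47.9, 110.1]
tool_rot: [-3.141, -0.0, 1.475]
force: [-3.5, -0.7, 5.4]
width: 11.5
gripper_force: 58.6
```

Call:
send_rows(
  series=[
    {"dx": 0, "dy": 0, "dz": -0.15, "ax": 0, "ay": 0, "az": 0, "hand": 1},
    {"dx": 0, "dy": 0, "dz": -0.3, "ax": 0, "ay": 0, "az": 0, "hand": 1},
    {"dx": 0, "dy": 0, "dz": -0.4, "ax": 0, "ay": 0, "az": 0, "hand": 1},
    {"dx": 0, "dy": 0, "dz": -0.4, "ax": 0, "ay": 0, "az": 0, "hand": 1},
  ],
)

```text
clock: 8.0
eef_pos: [506.9, 47.9, 113.1]
tool_rot: [3.141, 0.0, 1.475]
force: [-0.4, -2.6, -3.5]
width: 11.9
gripper_force: 58.5
```

Call:
send_rows(
  series=[
    {"dx": 0, "dy": 0, "dz": -0.15, "ax": 0, "ay": 0, "az": 0, "hand": 1},
    {"dx": 0, "dy": 0, "dz": -0.3, "ax": 0, "ay": 0, "az": 0, "hand": 1},
    {"dx": 0, "dy": 0, "dz": -0.3, "ax": 0, "ay": 0, "az": 0, "hand": 1},
  ],
)

```text
clock: 8.3
eef_pos: [507.7, 47.8, 115.9]
tool_rot: [3.14, 0.001, 1.475]
force: [1.3, -3.6, -8.7]
width: 12.2
gripper_force: 58.8
```

Call:
send_rows(
  series=[
    {"dx": 0, "dy": 0, "dz": -0.15, "ax": 0, "ay": 0, "az": 0, "hand": 1},
    {"dx": 0, "dy": 0, "dz": -0.3, "ax": 0, "ay": 0, "az": 0, "hand": 1},
    {"dx": 0, "dy": 0, "dz": -0.3, "ax": 0, "ay": 0, "az": 0, "hand": 1},
  ],
)

```text
clock: 8.6
eef_pos: [508.9, 47.7, 119.6]
tool_rot: [3.137, 0.0, 1.474]
force: [3.8, -3.4, -4.8]
width: 12.1
gripper_force: 59.5
```

The hand rose 9.5 mm and drifted 2.8 mm back, which fits the lid's arc at about 0.063 rad, past the 0.03 stop. It pulls only about 5 N, so the lid appears free of the catch. I'll raise it a little further along the arc and verify.

Call:
send_rows(
  series=[
    {"dx": 0, "dy": 0.1, "dz": -0.3, "ax": 0, "ay": 0, "az": 0, "hand": 1},
    {"dx": 0, "dy": 0.22, "dz": -0.6, "ax": 0, "ay": 0, "az": 0, "hand": 1},
    {"dx": 0, "dy": 0.35, "dz": -0.95, "ax": 0, "ay": 0, "az": 0, "hand": 1},
    {"dx": 0, "dy": 0.48, "dz": -1.26, "ax": 0, "ay": 0, "az": 0, "hand": 1},
    {"dx": 0, "dy": 0.48, "dz": -1.26, "ax": 0, "ay": 0, "az": 0, "hand": 1},
  ],
)

```text
clock: 9.1
eef_pos: [513.9, 47.2, 132.5]
tool_rot: [3.137, 0.0, 1.474]
force: [4.9, -3.6, -4.8]
width: 11.8
gripper_force: 59.4
```

Run:
```python
from cell import *
import cv2,pickle,numpy as np
f=lambda i:cv2.resize(i,None,fx=4,fy=4,interpolation=cv2.INTER_CUBIC)
a=get_image("scene");pickle.dump(a,open("pics/s5.pkl","wb"))
b=get_image("side");pickle.dump(b,open("pics/d5.pkl","wb"))
s=read_state();print(s["clock"],s["eef_pos"],s["force"],s["torque"],s["width"])
c=np.hstack([f(a["pixels"][165:275,285:385,::-1]),f(b["pixels"][145:255,275:375,::-1])]); print(c.shape); cv2.imwrite("pics/c5.png",c)
```

```text
9.2 [513.73363007  47.24435729 132.20670621] [ 5.71999014 -2.426281   -5.21499988] [-0.78281812 -0.99279647  0.02669297] 11.58636641828988
(440, 800, 3)
```

View pics/c5.png

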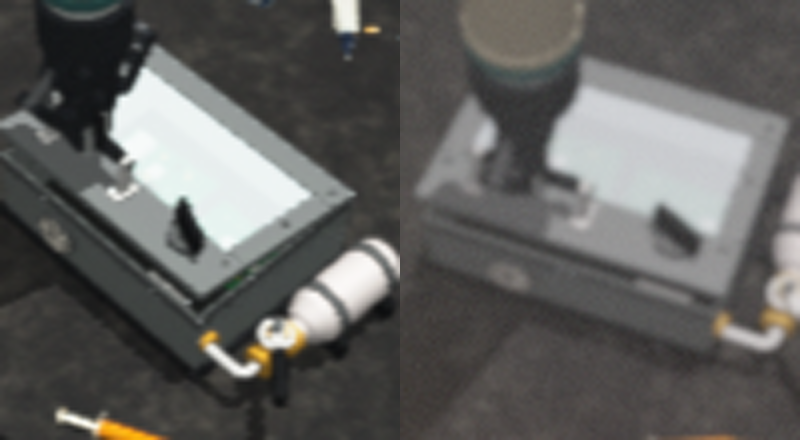

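The lid is visibly ajar: there's a gap along its front edge at (150,270) in the left crop, and the wing is untouched. The catch doesn't hold, so the wing stays as it is and I keep raising.

Call:
send_rows(
  series=[
    {"dx": 0, "dy": 0.37, "dz": -0.7, "ax": 0, "ay": 0, "az": 0, "hand": 1},
    {"dx": 0, "dy": 0.75, "dz": -1.39, "ax": 0, "ay": 0, "az": 0, "hand": 1},
    {"dx": 0, "dy": 1.15, "dz": -2.05, "ax": 0, "ay": 0, "az": 0, "hand": 1},
    {"dx": 0, "dy": 1.57, "dz": -2.7, "ax": 0, "ay": 0, "az": 0, "hand": 1},
    {"dx": 0, "dy": 2.04, "dz": -3.33, "ax": 0, "ay": 0, "az": 0, "hand": 1},
    {"dx": 0, "dy": 2.52, "dz": -3.93, "ax": 0, "ay": 0, "az": 0, "hand": 1},
    {"dx": 0, "dy": 3.04, "dz": -4.51, "ax": 0, "ay": 0, "az": 0, "hand": 1},
    {"dx": 0, "dy": 3.58, "dz": -5.05, "ax": 0, "ay": 0, "az": 0, "hand": 1},
    {"dx": 0, "dy": 3.58, "dz": -5.05, "ax": 0, "ay": 0, "az": 0, "hand": 1},
  ],
)

```text
clock: 10.1
eef_pos: [548.7, 43.8, 182.6]
tool_rot: [3.139, 0.0, 1.475]
force: [5.2, -3.3, -8.6]
width: 11.8
gripper_force: 59.3
```

```bash
cat > ang.py <<'E'
from h import *
from cell import *
s=read_state(); d=s["eef_pos"]-[506.1,47.9,110.1]; bx,by=RB.T@d[:2]
X,Z=-150+bx,40+d[2]; t=np.arctan2(Z,-X)-np.arctan2(40,150)
print(s["clock"],s["tool_rot"],s["force"].round(1),s["torque"].round(2),s["width"],"by",by.round(1),"theta",t,"r",np.hypot(X,Z),"(155.2)",s["qpos"].round(2))
f=lambda t:np.array([-150*np.cos(t)+40*np.sin(t),150*np.sin(t)+40*np.cos(t)])
for g in np.linspace(t,.79,6)[1:]: e=(f(g)-f(t))/10; print("dy %.2f dz %.2f"%(e[0],-e[1]))
E
python3 ang.py
```

```text
10.1 [3.13885658e+00 4.51887909e-04 1.47469122e+00] [ 5.2 -3.3 -8.6] [-0.76 -0.88 -0.  ] 11.76907828983241 by 0.0 theta 0.5489105166291629 r 155.3977493340476 (155.2) [-0.46  0.6   0.51  1.86 -0.4   0.78  0.17]
dy 0.55 dz -0.50
dy 1.13 dz -0.98
dy 1.73 dz -1.43
dy 2.35 dz -1.84
dy 2.99 dz -2.23
```

Call:
send_rows(
  series=[
    {"dx": 0, "dy": 0.55, "dz": -0.5, "ax": 0, "ay": 0, "az": 0, "hand": 1},
    {"dx": 0, "dy": 1.13, "dz": -0.98, "ax": 0, "ay": 0, "az": 0, "hand": 1},
    {"dx": 0, "dy": 1.73, "dz": -1.43, "ax": 0, "ay": 0, "az": 0, "hand": 1},
    {"dx": 0, "dy": 2.35, "dz": -1.84, "ax": 0, "ay": 0, "az": 0, "hand": 1},
    {"dx": 0, "dy": 2.99, "dz": -2.23, "ax": 0, "ay": 0, "az": 0, "hand": 1},
    {"dx": 0, "dy": 2.99, "dz": -2.23, "ax": 0, "ay": 0, "az": 0, "hand": 1},
    {"dx": 0, "dy": 2.99, "dz": -2.23, "ax": 0, "ay": 0, "az": 0, "hand": 1},
    {"dx": 0, "dy": 2.99, "dz": -2.23, "ax": 0, "ay": 0, "az": 0, "hand": 1},
  ],
)

```text
clock: 10.9
eef_pos: [576.5, 41.1, 203.9]
tool_rot: [-3.141, 0.001, 1.475]
force: [3.1, -3.2, -10.1]
width: 11.9
gripper_force: 59.2
```

```bash
python3 ang.py
```

```text
10.9 [-3.14074256e+00  5.93961751e-04  1.47452366e+00] [  3.1  -3.2 -10.1] [-0.86 -0.65 -0.05] 11.902263562795584 by -0.1 theta 0.7754623113977384 r 155.47772522404344 (155.2) [-0.45  0.61  0.53  1.76 -0.38  0.87  0.15]
dy 0.04 dz -0.02
dy 0.08 dz -0.05
dy 0.12 dz -0.07
dy 0.16 dz -0.09
dy 0.20 dz -0.11
```

Call:
send_rows(
  series=[
    {"dx": 0, "dy": 0.13, "dz": -0.08, "ax": 0, "ay": 0, "az": 0, "hand": 1},
    {"dx": 0, "dy": 0.13, "dz": -0.08, "ax": 0, "ay": 0, "az": 0, "hand": 1},
    {"dx": 0, "dy": 0.13, "dz": -0.08, "ax": 0, "ay": 0, "az": 0, "hand": 1},
    {"dx": 0, "dy": 0.13, "dz": -0.08, "ax": 0, "ay": 0, "az": 0, "hand": 1},
  ],
)

```text
clock: 11.3
eef_pos: [577.8, 41.0, 204.6]
tool_rot: [-3.141, 0.001, 1.475]
force: [3.9, -4.1, -10.5]
width: 11.6
gripper_force: 59.2
```

```bash
python3 ang.py | head -1; python3 -c "
from cell import *
print(finish_job())"
```

```text
11.3 [-3.14072010e+00  6.25777532e-04  1.47460400e+00] [  3.9  -4.1 -10.5] [-0.88 -0.75  0.03] 11.641402862526123 by -0.0 theta 0.7848919604395364 r 155.49719437031612 (155.2) [-0.45  0.61  0.53  1.76 -0.38  0.88  0.15]
the job is handed in; nothing more can be done
None
```

The job is handed in: the valve lever is at 45° (0.786 rad by the tool's yaw), the tug showed the catch no longer holding so the wing was left alone, and the lid is held by its handle at about 45° (0.785 rad, worked out from the hand's position).

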